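# Bleed the watch leak tester

## Robot

A 6-joint arm with a two-finger parallel gripper is mounted at the origin on the work surface. World frame = base frame: x ahead of the robot, y to its left, z up, the work surface at z = 0. Lengths are in m, angles in rad, forces in N, time in s.
With the tool pointing down it reaches from about 0.375 to 0.9 m from the base axis. Payload 3.1 kg.
Tool frame: the origin (TCP) lies between the finger pads; the fingertips stand 8 mm ahead of it and the grasp point (between the pads) lies 11 mm behind it; z points along the fingers, y is the line along which they close (so a half turn about z gives the same grasp; the last joint's range is limited). The gripper opens to 87 mm and grips with 3 to 60 N. Pads are 19 mm wide; open, the fingers measure 117 mm over their backs; the gripper's body (75 mm by 190 mm) begins 51 mm behind the grasp point.
Start: joints at [1.143, 0.527, 1.433, -0, 1.181, -0.178], TCP at [0.154, 0.606, 0.231] pointing down, gripper open.
Joint ranges: [-3.08, 3.08], [-0.75, 2.2], [0.22, 2.44], [-1.43, 4.57], [0, 2.65], [-2.85, 2.85]. Speed limits (rad/s): [2.79, 2.79, 3.14, 3.14, 3.14, 3.14].

## Interface

Orientations are given as a unit quaternion [x, y, z, w].
In Python, from rig import robot, vision, job gives the robot as it stands.
- The arm moves only by the shell command python3 -m handwheel 'ROWS' [OPENING] [FORCE]. ROWS is JSON, a list of rows, each a list of 4 numbers: the shift along the tool's x, y, z as a fraction of full scale, then the turn about the tool's z as a fraction of full scale. A call has 1 to 20 rows; each row is the pose to reach, as a shift and turn from the pose commanded when the call began, along the tool's axes at that moment, turning the shorter way round; what a row does not reach only later rows make up. Full scale, the value 1, is 300 mm for a shift and 2 pi rad for a turn. A row lasts 1/12 s, in which the tool goes at most 41.7 mm and 7.16 degrees, less where a joint would pass 70% of its speed; a pose out of reach is approached as far as the arm can. A call with a number of a shift or a turn outside -1 to 1 is refused whole. A call with a gripper value outside its range is refused whole. OPENING is the opening in per cent of the stroke, from 0 (shut) to 100 (fully open), set as the call begins (- or left out, the last holds). The fingers move at their own pace and stop on an object; FORCE is the grip in N (left out, the last holds). Time passes only in rows, so rows that repeat a pose let the fingers close. It gives the time, the measured TCP pose, the force, the opening and the grip force at its end, in the units of the state.
- robot.get_obs(): the state, without advancing time (a new reading comes with each control period).
- vision.camera(name): name is "scene" or "top"; returns a dict with "frame" (400x640x3 uint8, red, green, blue), "K" (3x3 intrinsics, pixels), "k1" (the pictures are not rectified: a ray, as slopes to the right and down, at radius r is drawn at 1 + k1 r^2 times it, then the intrinsics apply), "cam_to_world" (4x4, takes a point from camera to world coordinates). Camera axes: x right, y down, z forward; pixel columns grow to the right and rows downward; lengths in m; the calibration is good to about 2 mm. A picture is of the moment at which its call begins. There is no depth.
- job.hand_in(): hands the job in; it is judged then, once.
Trained networks look in the newest picture that a camera, given by its name, has taken for a name from the list of things; names that differ only in an ending like _2 or _b are one class to them, and where a whole thing is asked for, a point or a joint stands for the part that bears it (a point fixed in the world has none). Each returns a list of dicts, best first, with "conf" (0 to 1); they miss things now and then, are a little off and sometimes report something else, mostly with a low value. They report only what shows in the picture. A call takes as long as a camera call.
- vision.look_for(camera, label): "point" ([row, column] in pixels, amid what is visible of it).
- vision.outline_of(camera, label): "mask" (400x640 bool, what is visible of it) and "point" ([row, column] in pixels, amid what is visible of it).
The state is a dict: "time": time; "q": joint angles; "joint_velocities": joint speeds; "joint_torque": joint torques, N m; "position": TCP position; "tool_rot": TCP orientation; "ft_force": force on the tool from outside, world axes, zero at the start; "moment": the same for the moment, N m; "grip_width": finger opening in m; "grip_force": force on a finger pad.
Only numpy, scipy, OpenCV 4.12 (cv2) and the standard library are available. Lean on these libraries where they do the work, as an engineer would, in place of code of your own. Each camera call takes 0.05 s, during which the arm holds its last target. There are 200 camera calls.

## Task

Let the air out of the watch leak tester: with the fingers, unscrew the tiny knurled lock nut on its bleed valve anticlockwise all the way up, in several turns, then press the freed pin that sticks out of the nut gently down as far as it goes, hold it down for a good second and let it spring back. Leave the nut undone, press on the pin only lightly, never hard, and do not disturb the things lying about.

Things in the scene. Friction and masses are not known exactly. Their poses are not given: they have to be found in the camera images.
- port (a point): Centre of the top face of the small square aluminium block (34 x 34 mm, 12 mm high), 62 mm above the table, at the -y end of the grey leak tester (fixed; base 150 mm in x, 250 in y, 50 high). Its frame is the tester's, z up; +y points along the base to the glass chamber (96 mm wide, 63 mm tall on the base, axis 140 mm away). The bleed valve stands upright in this block.
- nut_nominal (a point): Where the centre of the lock nut would be, screwed home, 34.5 mm above port. The valve's seat is not exact and its error is not measured: the real valve stands up to 2 mm off in x and y and 4 mm in z, so find it by feel. The nut is brass, round, knurled, 12 mm across and 9 mm high, on a brass stem 8 mm thick that reaches up to it from the block.
- tip_nominal (a point): Where the flat top of the valve pin would be, 50 mm above port; off by the same unmeasured amounts as the nut. The steel pin comes up through the nut and ends in a button 7 mm wide and 4 mm high; its neck is 4.4 mm thick. Its height does not change as the nut is turned.
- nut (a joint): Turn of the lock nut, rad: 0 screwed home, grows anticlockwise seen from above, 4.2 at its upper stop (it cannot come off). Climbs 1.3 mm per rad, 5.5 mm in all; the button then still stands 5.5 mm above it. Starts between 0 and 0.4. Drag about 0.04 N m; it stays where it is left. The pin can go down only as far as the nut has climbed: screwed home it blocks the pin.
- pin (a joint): How far the pin is pressed down, m: 0 sprung up, 0.005 at its hard stop. A spring resists with 2 N at the start and 8 N fully down; the undone nut moves down with the pin. Against its stop, or blocked by the nut, it hardly gives. A delicate valve: never bear on its button with more than about 12 N.
- cushion: round rubber casing cushion, 80 mm wide, 22 mm high. A bystander: origin at the centre of its underside.
- dish: shallow glass dish, 70 mm wide, 25 mm high. A bystander: origin at the centre of its underside.
- holder: black movement holder, 60 mm wide, 28 mm high. A bystander: origin at the centre of its underside.
- blower: rubber hand blower standing upright, 58 mm wide, 85 mm high. A bystander: origin at the centre of its underside.
- driver: small screwdriver lying on the table, 140 mm long. A bystander: origin at the centre of its underside.
- tweezers: steel tweezers lying on the table, 120 mm long. A bystander: origin at the centre of its underside.
- case_a: steel watch case, 38 mm wide, 10 mm high, lying in the parts tray. A bystander: origin at the centre of its underside.
- case_b: second steel watch case, like the first. A bystander: origin at the centre of its underside.

How it is judged:
By the outcome, as a careful person would: the job done as asked, in the order asked, and still so for the second after the job is handed in, with the robot touching nothing.
It also fails if it takes over 64 s, if anything falls off the work surface, if the arm or the gripper's body presses on something with over 40 N, if the wrist force passes 120 N, or if a joint passes its speed limit or range.

## Working session

There is one attempt and no reset: what is moved stays moved. The work goes in short steps, Python scripts to look and compute and a shell command to move; the robot and the scene stay as the last step left them, time stands still between calls to the robot, and variables do not carry over. Pictures are saved under pics/ and viewed, at most 10 in all, crops included, and the job is handed in when it is done.

```bash
mkdir -p pics; cat > h.py <<'E'
import numpy as np, cv2
from scipy.spatial.transform import Rotation as R
from rig import robot, vision, job
def pix2ray(c,rc):
    K=c["K"]; d=np.array([(rc[1]-K[0,2])/K[0,0],(rc[0]-K[1,2])/K[1,1]]); u=d.copy()
    for _ in range(20): u=d/(1+c["k1"]*(u@u))
    T=np.array(c["cam_to_world"]); v=T[:3,:3]@np.array([u[0],u[1],1]); return T[:3,3],v/np.linalg.norm(v)
def onz(c,rc,z):
    o,v=pix2ray(c,rc); return o+v*(z-o[2])/v[2]
def proj(c,p):
    T=np.array(c["cam_to_world"]); q=T[:3,:3].T@(np.array(p)-T[:3,3]); u=q[:2]/q[2]; u=u*(1+c["k1"]*(u@u)); K=c["K"]
    return [K[1,1]*u[1]+K[1,2],K[0,0]*u[0]+K[0,2]]
def tri(a,b):
    (o1,v1),(o2,v2)=a,b
    A=np.c_[v1,-v2]; s=np.linalg.lstsq(A,o2-o1,rcond=None)[0]; p,q=o1+s[0]*v1,o2+s[1]*v2
    return (p+q)/2,np.linalg.norm(p-q)
E
python3 - <<'E'
from h import *
o=robot.get_obs(); print(o)
for n in("scene","top"):
    c=vision.camera(n); cv2.imwrite(f"pics/{n}0.png",c["frame"][...,::-1]); print(n,np.round(c["K"],1).tolist(),c["k1"],np.round(c["cam_to_world"],3).tolist())
    for l in("port","nut_nominal","tip_nominal","nut","pin"):
        print(l,[(np.round(d["point"],1).tolist(),round(d["conf"],2)) for d in vision.look_for(n,l)][:3])
E
```

```text
{'time': 0.0, 'q': array([ 1.14349936e+00,  5.28462852e-01,  1.43391359e+00, -3.64184727e-05,
        1.18141055e+00, -1.78507585e-01]), 'joint_velocities': array([-3.78824721e-04,  8.56263504e-05,  1.89236062e-03, -9.85340575e-04,
       -5.10029648e-04, -2.14631104e-03]), 'joint_torque': array([ 1.34028818e-05, -4.40042746e+01, -1.76590151e+01,  6.33536372e-02,
        5.83273871e-02, -1.83870620e-04]), 'position': array([0.15357331, 0.60508673, 0.22957008]), 'tool_rot': array([ 1.24067174e-01,  9.92273214e-01, -1.05224210e-03, -3.11204080e-04]), 'ft_force': array([0.72874888, 0.09774806, 0.30602009]), 'moment': array([ 0.04461741,  0.02154316, -0.0619722 ]), 'grip_force': 0.0, 'grip_width': 0.08695435966779501}
scene [[519.2, 0.0, 320.1], [0.0, 519.2, 201.1], [0.0, 0.0, 1.0]] -0.061668887949791695 [[0.514, 0.442, -0.736, 1.706], [0.858, -0.274, 0.435, -0.595], [-0.009, -0.854, -0.52, 0.907], [0.0, 0.0, 0.0, 1.0]]
port [([236.1, 299.5], 0.56)]
nut_nominal [([233.8, 296.3], 0.94)]
tip_nominal [([236.9, 296.0], 0.89)]
nut []
pin []
top [[436.1, 0.0, 314.9], [0.0, 436.1, 198.6], [0.0, 0.0, 1.0]] -0.038764508859435345 [[0.009, -0.984, 0.179, 0.422], [-0.999, -0.015, -0.032, 0.056], [0.034, -0.179, -0.983, 1.04], [0.0, 0.0, 0.0, 1.0]]
port [([210.0, 336.9], 0.65)]
nut_nominal [([143.5, 330.5], 0.61), ([208.9, 334.7], 0.57)]
tip_nominal [([207.5, 337.5], 0.96)]
nut []
pin [([265.5, 363.9], 0.72), ([152.1, 229.1], 0.57)]
```

```bash
python3 - <<'E'
import cv2
a=cv2.imread("pics/scene0.png"); b=cv2.imread("pics/top0.png")
cv2.imwrite("pics/v1.png",a);
cv2.imwrite("pics/v3.png",cv2.resize(a[180:280,230:380],None,fx=5,fy=5,interpolation=2))
E
```

```text
(no output)
```

View pics/scene0.png

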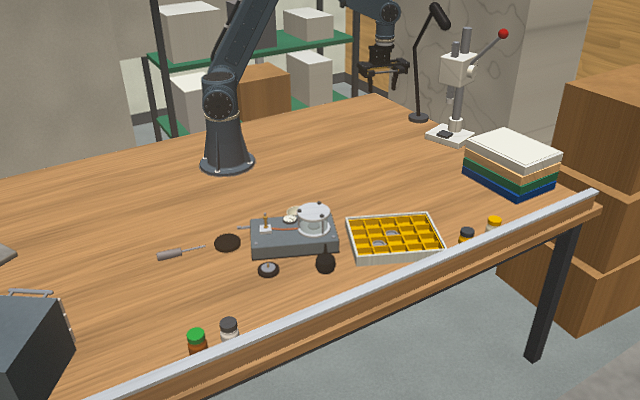

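View pics/top0.png

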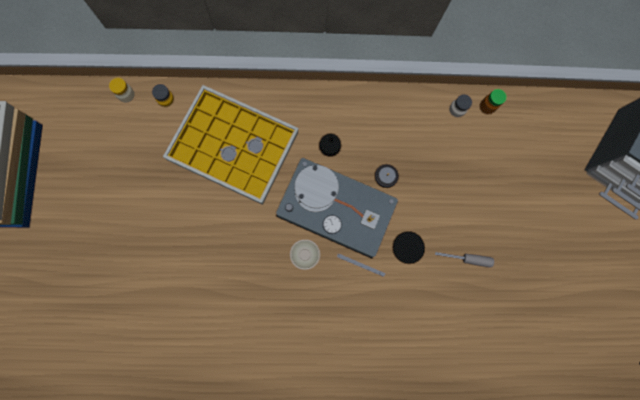

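View pics/v3.png

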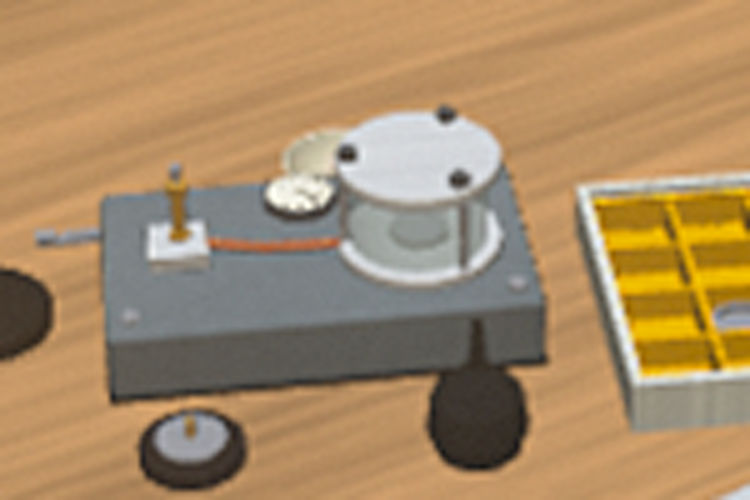

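The scene view shows the tester with its valve: pin tip near (row 214, col 265), nut near (218, 265.5), block near (227, 265.5). In the top view the block is near (row 219, col 370). The networks' "port" points landed elsewhere (the gauge), so I'll measure it myself.

```bash
python3 - <<'E'
import cv2,numpy as np
b=cv2.imread("pics/top0.png"); a=cv2.imread("pics/scene0.png")
x=cv2.resize(b[200:240,345:395],None,fx=12,fy=12,interpolation=0); y=cv2.resize(a[205:240,245:290],None,fx=12,fy=12,interpolation=0)
im=np.zeros((480,600,3),np.uint8); im[:]=x; cv2.imwrite("pics/c1.png",im); cv2.imwrite("pics/c2.png",y)
E
```

```text
(no output)
```

View pics/c1.png

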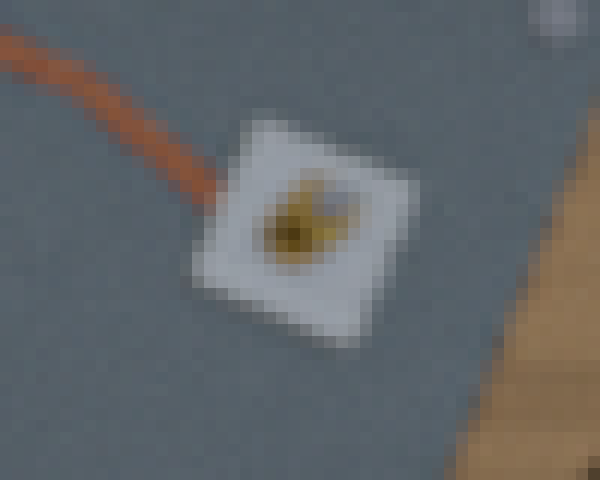

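View pics/c2.png

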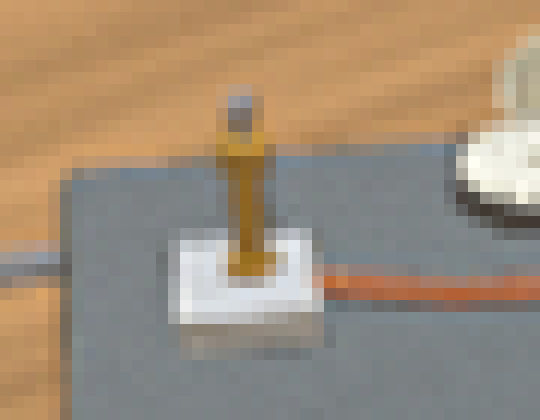

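Top crop: block centre ≈ (row 218.8, col 370.2), pin button ≈ (216.6, 372.4). Scene crop: button ≈ (212.8, 264.5), nut ≈ (216.4, 264.8), block top ≈ (227.8, 265.2).

```bash
python3 - <<'E'
from h import *
s=vision.camera("scene"); t=vision.camera("top")
print("block tri",tri(pix2ray(s,(227.8,265.2)),pix2ray(t,(218.8,370.2))))
print("button tri",tri(pix2ray(s,(212.8,264.5)),pix2ray(t,(216.6,372.4))))
P1=onz(t,(218.8,370.2),.062); P2=onz(s,(227.8,265.2),.062); print(P1,P2,(P1+P2)/2)
print("tip@.110",onz(t,(216.6,372.4),.11),onz(s,(212.8,264.5),.11))
f=t["frame"]; 
cs=[(120/12+200-.5,262/12+345-.5),(185/12+200-.5,420/12+345-.5),(348/12+200-.5,355/12+345-.5),(275/12+200-.5,195/12+345-.5)]
W=[onz(t,c,.062)[:2] for c in cs]
for i in range(4):
    d=W[(i+1)%4]-W[i]; print(np.linalg.norm(d),np.degrees(np.arctan2(d[1],d[0])))
# base corner outline by colour
g=f.astype(int); m=((abs(g[...,0]-g[...,2])<30)&(g[...,2]>=g[...,0])).astype(np.uint8); m[:155]=0;m[262:]=0;m[:,:270]=0;m[:,402:]=0
n,l,st,ce=cv2.connectedComponentsWithStats(m); k=1+st[1:,4].argmax(); pts=cv2.findContours((l==k).astype(np.uint8),0,2)[0][0]
r=cv2.minAreaRect(pts); W=[onz(t,(p[1],p[0]),.05)[:2] for p in cv2.boxPoints(r)]; print(r,np.round(W,3))
for i in range(4):
    d=W[(i+1)%4]-W[i]; print(np.linalg.norm(d),np.degrees(np.arctan2(d[1],d[0])))
print("chamber",onz(t,(187,317),.113))
o=robot.get_obs();print(R.from_quat(o["tool_rot"]).as_matrix().round(3))
for l in("dish","cushion","blower","holder"):
    d=vision.look_for("top",l)[:1]; print(l,[(onz(t,x["point"],.03).round(3),x["conf"]) for x in d])
E
```

```text
block tri (array([ 0.55567699, -0.10115549,  0.06360791]), np.float64(0.00101549841128242))
button tri (array([ 0.55361165, -0.0983767 ,  0.11300395]), np.float64(0.0002147628924692282))
[ 0.55567656 -0.10187499  0.062     ] [ 0.55376869 -0.09978555  0.062     ] [ 0.55472263 -0.10083027  0.062     ]
tip@.110 [ 0.55399105 -0.09897508  0.11      ] [ 0.54931472 -0.09640834  0.11      ]
0.032380410687271016 -111.88289650170464
0.03381117209715844 157.5921961221209
0.03311262923105931 65.96626491824793
0.032582949853378264 -23.674429077703408
((337.0268249511719, 207.2117919921875), (107.64104461669922, 64.14527893066406), 23.749494552612305) [[ 0.563  0.115]
 [ 0.703  0.058]
 [ 0.603 -0.172]
 [ 0.467 -0.11 ]]
0.15121208568471411 -22.131735419063148
0.25143415850118517 -113.42444160942807
0.1498488870739909 155.3608315826374
0.24484986647850923 66.89342819925044
chamber [0.61682839 0.02170091 0.113     ]
[[-0.969  0.246 -0.   ]
 [ 0.246  0.969  0.   ]
 [ 0.     0.    -1.   ]]
dish [(array([0.476, 0.044, 0.03 ]), 0.9)]
cushion [(array([ 0.502, -0.205,  0.03 ]), 0.73)]
blower [(array([ 0.737, -0.01 ,  0.03 ]), 0.76)]
holder [(array([ 0.662, -0.147,  0.03 ]), 0.76)]
```

```bash
python3 -m handwheel '[[-0.935,-0.972,0,0],[-0.935,-0.972,0,0],[-0.935,-0.972,0,0],[-0.935,-0.972,0,0],[-0.935,-0.972,0,0],[-0.935,-0.972,0,0],[-0.935,-0.972,0,0],[-0.935,-0.972,0,0],[-0.935,-0.972,0,0],[-0.935,-0.972,0,0],[-0.935,-0.972,0,0],[-0.935,-0.972,0,0],[-0.935,-0.972,0,0]]' 35 5
python3 -m handwheel '[[-0.935,-0.972,0.1,0.39],[-0.935,-0.972,0.1,0.39],[-0.935,-0.972,0.1,0.39],[-0.935,-0.972,0.1,0.39],[-0.935,-0.972,0.1,0.39],[-0.935,-0.972,0.1,0.39],[-0.935,-0.972,0.1,0.39],[-0.935,-0.972,0.1,0.39],[-0.935,-0.972,0.1,0.39],[-0.935,-0.972,0.1,0.39],[-0.935,-0.972,0.1,0.39],[-0.935,-0.972,0.1,0.39],[-0.935,-0.972,0.1,0.39],[-0.935,-0.972,0.1,0.39],[-0.935,-0.972,0.1,0.39],[-0.935,-0.972,0.1,0.39],[-0.935,-0.972,0.1,0.39],[-0.935,-0.972,0.1,0.39],[-0.935,-0.972,0.1,0.39],[-0.935,-0.972,0.1,0.39]]'
cat >> h.py <<'E'
def st(goal=None):
    o=robot.get_obs(); M=R.from_quat(o["tool_rot"]).as_matrix()
    print("t %.2f"%o["time"],"p",o["position"].round(4),"q",o["q"].round(2),"F",o["ft_force"].round(2),"Ftool",(M.T@o["ft_force"]).round(2),"M",o["moment"].round(3),"w %.4f g %.1f"%(o["grip_width"],o["grip_force"]),"yaw %.3f"%np.arctan2(M[1,0],M[0,0]))
    if goal is not None: print("rows",(M.T@(np.array(goal)-o["position"])/.3).round(4))
E
python3 -c "
from h import *
st([.554,-.0985,.13])"
```

```text
time: 1.98
position: [0.3537, 0.2544, 0.2307]
tool_rot: [0.124, 0.992, 0.0, -0.0]
ft_force: [0.2, 1.1, -0.0]
grip_width: 0.031
grip_force: 0.0
time: 3.65
position: [0.5544, -0.0951, 0.2004]
tool_rot: [0.976, 0.218, -0.0, -0.0]
ft_force: [0.2, -0.1, 0.6]
grip_width: 0.0303
grip_force: 0.0
t 3.65 p [ 0.5544 -0.0951  0.2004] q [-0.37  0.48  1.62  0.    1.04  0.76] F [ 0.17 -0.14  0.56] Ftool [ 0.1   0.2  -0.56] M [-0.092  0.145 -0.005] w 0.0303 g 0.0 yaw 0.440
rows [-0.0059  0.0098  0.2345]
```

```bash
python3 -m handwheel '[[-0.006,0.01,0.12,0],[-0.006,0.01,0.234,0],[-0.006,0.01,0.234,0],[-0.006,0.01,0.234,0],[-0.006,0.01,0.234,0],[-0.006,0.01,0.234,0]]'
python3 - <<'E'
from h import *
st([.554,-.0985,.097])
s=vision.camera("scene"); t=vision.camera("top")
x=cv2.resize(s["frame"][185:235,235:300,::-1],None,fx=10,fy=10,interpolation=0)
cv2.imwrite("pics/d1.png",x)
for p in ([.554,-.0985,.122],[.554,-.0985,.112]): print(np.round(proj(s,p),1))
E
```

```text
time: 4.15
position: [0.5553, -0.1008, 0.1323]
tool_rot: [0.975, 0.22, 0.002, 0.001]
ft_force: [0.6, -0.3, 0.5]
grip_width: 0.0303
grip_force: 0.0
t 4.15 p [ 0.5553 -0.1008  0.1323] q [-0.38  0.58  1.68  0.    0.88  0.75] F [ 0.57 -0.25  0.53] Ftool [ 0.41  0.47 -0.53] M [-0.119  0.201 -0.02 ] w 0.0303 g 0.0 yaw 0.444
rows [-0.0007 -0.0092  0.1175]
[210.2 264.3]
[213.2 264.5]
```

View pics/d1.png

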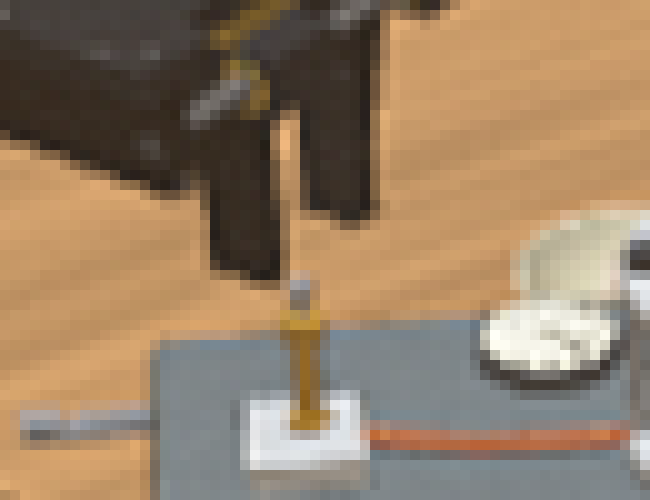

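The fingertips (midpoint ≈ row 209.6, col 264.4) sit centred just above the button (213.5, 264.8), as predicted. Next I'll descend around the nut and close lightly to feel.

```bash
python3 -m handwheel '[[0.003,-0.007,0.06,0],[0.003,-0.007,0.113,0],[0.003,-0.007,0.113,0],[0.003,-0.007,0.113,0],[0.003,-0.007,0.113,0],[0.003,-0.007,0.113,0]]'
python3 -c "
from h import *
st()"
python3 -m handwheel '[[0,0,0,0],[0,0,0,0],[0,0,0,0],[0,0,0,0],[0,0,0,0],[0,0,0,0]]' 0 4
python3 -c "
from h import *
st()"
python3 -m handwheel '[[0,0,0,0],[0,0,0,0],[0,0,0,0],[0,0,0,0]]'
python3 -c "
from h import *
st()"
```

```text
time: 4.75
position: [0.5545, -0.0993, 0.0978]
tool_rot: [0.976, 0.219, 0.001, 0.001]
ft_force: [0.6, -0.2, 1.3]
grip_width: 0.0308
grip_force: 0.0
t 4.75 p [ 0.5545 -0.0993  0.0978] q [-0.38  0.63  1.7   0.    0.8   0.75] F [ 0.57 -0.17  1.29] Ftool [ 0.45  0.4  -1.28] M [-0.089  0.126 -0.036] w 0.0308 g 0.0 yaw 0.442
time: 5.25
position: [0.5545, -0.1002, 0.0968]
tool_rot: [0.976, 0.22, 0.001, 0.001]
ft_force: [-0.4, -5.2, -0.4]
grip_width: 0.0113
grip_force: 4.0
t 5.25 p [ 0.5545 -0.1002  0.0968] q [-0.38  0.63  1.7  -0.    0.8   0.75] F [-0.35 -5.18 -0.45] Ftool [-2.54  4.53  0.46] M [-1.034  0.09  -0.07 ] w 0.0113 g 4.0 yaw 0.443
time: 5.58
position: [0.5545, -0.1002, 0.0968]
tool_rot: [0.976, 0.219, 0.001, 0.001]
ft_force: [0.5, -5.9, 0.7]
grip_width: 0.0116
grip_force: 4.0
t 5.58 p [ 0.5545 -0.1002  0.0968] q [-0.38  0.63  1.7  -0.    0.8   0.75] F [ 0.54 -5.88  0.74] Ftool [-2.03  5.55 -0.72] M [-1.047  0.105  0.041] w 0.0116 g 4.0 yaw 0.443
```

```bash
python3 -m handwheel '[[0,0.003,0,0],[0,0.003,0,0],[0,0.003,0,0],[0,0.003,0,0]]'
python3 -c "
from h import *
st()"
```

```text
time: 5.92
position: [0.5545, -0.1002, 0.0967]
tool_rot: [0.976, 0.219, 0.001, 0.001]
ft_force: [0.7, -4.6, 2.3]
grip_width: 0.0118
grip_force: 4.0
t 5.92 p [ 0.5545 -0.1002  0.0967] q [-0.38  0.63  1.7  -0.    0.8   0.75] F [ 0.67 -4.57  2.28] Ftool [-1.35  4.42 -2.28] M [-0.909 -0.021 -0.085] w 0.0118 g 4.0 yaw 0.443
```

```bash
python3 -m handwheel '[[0,0.003,0,0],[0,0.006,0,0],[0,0.006,0,0],[0,0.006,0,0],[0,0.006,0,0]]'
python3 -c "
from h import *
st()"
```

```text
time: 6.33
position: [0.5545, -0.1004, 0.0966]
tool_rot: [0.976, 0.219, -0.0, -0.001]
ft_force: [0.4, 0.8, 5.3]
grip_width: 0.0116
grip_force: 4.0
t 6.33 p [ 0.5545 -0.1004  0.0966] q [-0.38  0.64  1.7   0.    0.81  0.75] F [0.39 0.84 5.29] Ftool [ 0.72 -0.6  -5.29] M [0.003 0.088 0.015] w 0.0116 g 4.0 yaw 0.442
```

```bash
python3 -m handwheel '[[0,0,0,0],[0,0,0,0],[0,0,0,-0.016],[0,0,-0.0008,-0.032],[0,0,-0.0012,-0.048],[0,0,-0.0016,-0.064],[0,0,-0.0021,-0.08],[0,0,-0.0025,-0.096],[0,0,-0.003,-0.112],[0,0,-0.0034,-0.128],[0,0,-0.0038,-0.144],[0,0,-0.0043,-0.16],[0,0,-0.0047,-0.176],[0,0,-0.0052,-0.192],[0,0,-0.0056,-0.208],[0,0,-0.006,-0.224],[0,0,-0.0065,-0.24],[0,0,-0.0065,-0.24],[0,0,-0.0065,-0.24]]' 0 20
python3 -c "
from h import *
st()"
```

```text
time: 7.92
position: [0.5549, -0.1006, 0.0983]
tool_rot: [0.562, 0.827, 0.001, -0.0]
ft_force: [1.4, 0.9, 1.5]
grip_width: 0.011
grip_force: 20.0
t 7.92 p [ 0.5549 -0.1006  0.0983] q [-0.38  0.63  1.7   0.    0.81 -0.76] F [1.44 0.89 1.49] Ftool [ 0.3   1.67 -1.49] M [ 0.079 -0.296  0.016] w 0.0110 g 20.0 yaw 1.948
```

```bash
python3 -m handwheel '[[0,0.002,0,0],[0,0.002,0,0],[0,0.002,0,0],[0,0.002,0,0.24],[0,0.002,0,0.24],[0,0.002,0,0.24],[0,0.002,0,0.24],[0,0.002,0,0.24],[0,0.002,0,0.24],[0,0.002,0,0.24],[0,0.002,0,0.24],[0,0.002,0,0.24],[0,0.002,0,0.24],[0,0.002,0,0.24],[0,0.002,0,0.24],[0,0.002,0,0.24],[0,0.002,0,0.24],[0,0.002,0,0.24]]' 28 20
python3 -c "
from h import *
st()"
python3 -m handwheel '[[0,0,0,0],[0,0,0,0],[0,0,0,0],[0,0,0,0],[0,0,0,0]]' 0 20
python3 -c "
from h import *
st()"
```

```text
time: 9.42
position: [0.5548, -0.1009, 0.0982]
tool_rot: [0.975, 0.221, -0.0, -0.0]
ft_force: [-0.0, 0.9, -1.2]
grip_width: 0.0246
grip_force: 0.0
t 9.42 p [ 0.5548 -0.1009  0.0982] q [-0.38  0.63  1.7  -0.    0.81  0.75] F [-0.    0.86 -1.21] Ftool [ 0.37 -0.77  1.21] M [-0.11   0.123 -0.005] w 0.0246 g 0.0 yaw 0.445
time: 9.83
position: [0.5547, -0.1003, 0.0983]
tool_rot: [0.976, 0.219, -0.0, -0.001]
ft_force: [-0.8, 3.1, 1.4]
grip_width: 0.0108
grip_force: 20.0
t 9.83 p [ 0.5547 -0.1003  0.0983] q [-0.38  0.63  1.7   0.    0.81  0.75] F [-0.76  3.14  1.44] Ftool [ 0.66 -3.16 -1.43] M [ 0.36   0.275 -0.058] w 0.0108 g 20.0 yaw 0.442
```

```bash
python3 -m handwheel '[[0,-0.0025,0,0],[0,-0.0025,0,-0.016],[0,-0.0025,-0.0008,-0.032],[0,-0.0025,-0.0012,-0.048],[0,-0.0025,-0.0016,-0.064],[0,-0.0025,-0.0021,-0.08],[0,-0.0025,-0.0025,-0.096],[0,-0.0025,-0.003,-0.112],[0,-0.0025,-0.0034,-0.128],[0,-0.0025,-0.0038,-0.144],[0,-0.0025,-0.0043,-0.16],[0,-0.0025,-0.0047,-0.176],[0,-0.0025,-0.0052,-0.192],[0,-0.0025,-0.0056,-0.208],[0,-0.0025,-0.006,-0.224],[0,-0.0025,-0.0065,-0.24]]' 0 20
python3 -c "
from h import *
st()"
python3 -m handwheel '[[0,0,0,0],[0,0,0,0],[0,0,0,0],[0,0,0,0.24],[0,0,0,0.24],[0,0,0,0.24],[0,0,0,0.24],[0,0,0,0.24],[0,0,0,0.24],[0,0,0,0.24],[0,0,0,0.24],[0,0,0,0.24],[0,0,0,0.24],[0,0,0,0.24],[0,0,0,0.24],[0,0,0,0.24],[0,0,0,0.24],[0,0,0,0.24]]' 28 20
python3 -m handwheel '[[0,0,0,0],[0,0,0,0],[0,0,0,0],[0,0,0,0],[0,0,0,0]]' 0 20
python3 -c "
from h import *
st()"
```

```text
time: 11.17
position: [0.5549, -0.1003, 0.1003]
tool_rot: [0.559, 0.829, -0.0, -0.0]
ft_force: [0.3, 2.4, 0.2]
grip_width: 0.0107
grip_force: 20.0
t 11.17 p [ 0.5549 -0.1003  0.1003] q [-0.38  0.63  1.7  -0.    0.81 -0.76] F [0.28 2.39 0.22] Ftool [ 2.11  1.16 -0.22] M [ 0.225  0.022 -0.038] w 0.0107 g 20.0 yaw 1.955
time: 12.67
position: [0.555, -0.1005, 0.1004]
tool_rot: [0.975, 0.22, 0.0, 0.0]
ft_force: [0.3, -0.6, 0.0]
grip_width: 0.0241
grip_force: 0.0
time: 13.08
position: [0.5548, -0.1003, 0.1003]
tool_rot: [0.976, 0.219, -0.0, -0.0]
ft_force: [-0.1, 0.9, 0.6]
grip_width: 0.0107
grip_force: 20.0
t 13.08 p [ 0.5548 -0.1003  0.1003] q [-0.38  0.63  1.7   0.    0.82  0.75] F [-0.06  0.91  0.59] Ftool [ 0.34 -0.85 -0.59] M [ 0.003  0.118 -0.022] w 0.0107 g 20.0 yaw 0.443
```

```bash
python3 -m handwheel '[[0,0,-0.0004,-0.016],[0,0,-0.0008,-0.032],[0,0,-0.0012,-0.048],[0,0,-0.0016,-0.064],[0,0,-0.0021,-0.08],[0,0,-0.0025,-0.096],[0,0,-0.003,-0.112]]' 0 20
python3 -c "
from h import *
st()"
python3 -m handwheel '[[0,0,-0.0004,-0.016],[0,0,-0.0008,-0.032],[0,0,-0.0012,-0.048],[0,0,-0.0016,-0.064],[0,0,-0.0021,-0.08]]' 0 20
python3 -c "
from h import *
st()"
python3 -m handwheel '[[0,0,0,-0.016],[0,0,0,-0.032],[0,0,0,-0.048]]' 0 20
python3 -c "
from h import *
st()"
```

```text
time: 13.67
position: [0.5549, -0.1002, 0.1012]
tool_rot: [0.839, 0.544, 0.0, -0.0]
ft_force: [-0.2, 0.7, -0.8]
grip_width: 0.0108
grip_force: 20.0
t 13.67 p [ 0.5549 -0.1002  0.1012] q [-0.38  0.63  1.7   0.    0.82  0.04] F [-0.24  0.74 -0.76] Ftool [ 0.58 -0.52  0.76] M [ 0.01   0.126 -0.02 ] w 0.0108 g 20.0 yaw 1.151
time: 14.08
position: [0.5548, -0.1002, 0.1019]
tool_rot: [0.677, 0.736, 0.0, -0.0]
ft_force: [-0.0, 0.1, -0.2]
grip_width: 0.0106
grip_force: 20.0
t 14.08 p [ 0.5548 -0.1002  0.1019] q [-0.38  0.63  1.7   0.    0.82 -0.46] F [-0.04  0.08 -0.21] Ftool [ 0.08 -0.03  0.21] M [-0.041  0.084 -0.18 ] w 0.0106 g 20.0 yaw 1.653
time: 14.33
position: [0.5549, -0.1004, 0.1018]
tool_rot: [0.559, 0.829, -0.0, -0.0]
ft_force: [0.3, -0.6, -0.0]
grip_width: 0.0108
grip_force: 20.0
t 14.33 p [ 0.5549 -0.1004  0.1018] q [-0.38  0.63  1.7   0.    0.82 -0.76] F [ 0.32 -0.6  -0.03] Ftool [-0.68  0.07  0.03] M [-0.042 -0.006 -0.042] w 0.0108 g 20.0 yaw 1.955
```

```bash
python3 -m handwheel '[[0,0,0,-0.018],[0,0,0,-0.036]]' 0 25
python3 -c "
from h import *
st()"
python3 -m handwheel '[[0,0,0,-0.018],[0,0,0,-0.036]]'
python3 -c "
from h import *
st()"
```

```text
time: 14.5
position: [0.555, -0.1004, 0.1017]
tool_rot: [0.461, 0.887, 0.0, 0.0]
ft_force: [1.1, 0.8, -1.2]
grip_width: 0.0106
grip_force: 25.0
t 14.50 p [ 0.555  -0.1004  0.1017] q [-0.38  0.63  1.7   0.    0.82 -0.99] F [ 1.05  0.79 -1.23] Ftool [0.04 1.32 1.23] M [-0.006 -0.053 -0.02 ] w 0.0106 g 25.0 yaw 2.182
time: 14.67
position: [0.555, -0.1004, 0.1017]
tool_rot: [0.359, 0.934, 0.0, 0.0]
ft_force: [0.5, -0.4, -2.6]
grip_width: 0.0103
grip_force: 25.0
t 14.67 p [ 0.555  -0.1004  0.1017] q [-0.38  0.63  1.7   0.    0.82 -1.21] F [ 0.47 -0.35 -2.64] Ftool [-0.59  0.05  2.64] M [-0.014 -0.157  0.064] w 0.0103 g 25.0 yaw 2.408
```

```bash
cat > m.py <<'E'
from h import *
L=[]
for i in range(5):
    vision.camera("top"); o=robot.get_obs(); L.append(np.r_[o["ft_force"],o["moment"]])
print(np.mean(L,0).round(3),np.std(L,0).round(3))
E
python3 m.py; python3 -m handwheel '[[0,0,0,0.01],[0,0,0,0.02],[0,0,0,0.02]]'; python3 m.py;python3 -m handwheel '[[0,0,0,-0.01],[0,0,0,-0.02],[0,0,0,-0.02]]'; python3 m.py
```

```text
[ 0.927 -0.076 -2.396 -0.013 -0.128  0.055] [0.6   0.606 0.632 0.022 0.031 0.029]
time: 15.17
position: [0.555, -0.1004, 0.1016]
tool_rot: [0.42, 0.907, -0.0, -0.0]
ft_force: [1.5, -0.8, -5.0]
grip_width: 0.0106
grip_force: 25.0
[ 1.537  0.323 -4.515 -0.054 -0.216  0.017] [0.63  0.194 0.687 0.013 0.026 0.024]
time: 15.67
position: [0.555, -0.1004, 0.1018]
tool_rot: [0.361, 0.933, 0.0, 0.0]
ft_force: [1.3, -0.4, -4.9]
grip_width: 0.0105
grip_force: 25.0
[ 1.768  0.385 -5.055 -0.013 -0.288  0.006] [0.559 0.337 0.465 0.023 0.028 0.029]
```

```bash
cat > r.py <<'E'
from h import *
o=robot.get_obs(); print(o["time"].round(2),o["position"][2].round(4),o["q"][5].round(3),"v6",o["joint_velocities"][5].round(2),o["ft_force"].round(1),"Mz",o["moment"][2].round(3),"tau6",o["joint_torque"][5].round(3))
E
H="python3 -m handwheel"
python3 r.py
python3 -m handwheel '[[0,0,0.002,-0.016]]' >/dev/null; python3 r.py
python3 -m handwheel '[[0,0,0.001,-0.016]]' >/dev/null; python3 r.py
python3 -m handwheel '[[0,0,0,-0.016]]' >/dev/null; python3 r.py
python3 -m handwheel '[[0,0,0,-0.016]]' >/dev/null; python3 r.py
python3 -m handwheel '[[0,0,0,-0.016]]' >/dev/null; python3 r.py
python3 -m handwheel '[[0,0,0,-0.016]]' >/dev/null; python3 r.py
python3 -m handwheel '[[0,0,0,0]]' >/dev/null; python3 r.py
```

```text
Traceback (most recent call last):
  File "r.py", line 2, in <module>
    o=robot.get_obs(); print(o["time"].round(2),o["position"][2].round(4),o["q"][5].round(3),"v6",o["joint_velocities"][5].round(2),o["ft_force"].round(1),"Mz",o["moment"][2].round(3),"tau6",o["joint_torque"][5].round(3))
                             ^^^^^^^^^^^^^^^
AttributeError: 'float' object has no attribute 'round'
Traceback (most recent call last):
  File "r.py", line 2, in <module>
    o=robot.get_obs(); print(o["time"].round(2),o["position"][2].round(4),o["q"][5].round(3),"v6",o["joint_velocities"][5].round(2),o["ft_force"].round(1),"Mz",o["moment"][2].round(3),"tau6",o["joint_torque"][5].round(3))
                             ^^^^^^^^^^^^^^^
AttributeError: 'float' object has no attribute 'round'
Traceback (most recent call last):
  File "r.py", line 2, in <module>
    o=robot.get_obs(); print(o["time"].round(2),o["position"][2].round(4),o["q"][5].round(3),"v6",o["joint_velocities"][5].round(2),o["ft_force"].round(1),"Mz",o["moment"][2].round(3),"tau6",o["joint_torque"][5].round(3))
                      
[... 1343 characters left out ...]
_obs(); print(o["time"].round(2),o["position"][2].round(4),o["q"][5].round(3),"v6",o["joint_velocities"][5].round(2),o["ft_force"].round(1),"Mz",o["moment"][2].round(3),"tau6",o["joint_torque"][5].round(3))
                             ^^^^^^^^^^^^^^^
AttributeError: 'float' object has no attribute 'round'
Traceback (most recent call last):
  File "r.py", line 2, in <module>
    o=robot.get_obs(); print(o["time"].round(2),o["position"][2].round(4),o["q"][5].round(3),"v6",o["joint_velocities"][5].round(2),o["ft_force"].round(1),"Mz",o["moment"][2].round(3),"tau6",o["joint_torque"][5].round(3))
                             ^^^^^^^^^^^^^^^
AttributeError: 'float' object has no attribute 'round'
```

```bash
sed -i 's/o\["time"\].round(2)/round(o["time"],2)/' r.py
python3 r.py
python3 -m handwheel '[[0,0,0,-0.016]]' >/dev/null; python3 r.py
python3 -m handwheel '[[0,0,0,-0.016]]' >/dev/null; python3 r.py
python3 -m handwheel '[[0,0,0,-0.016]]' >/dev/null; python3 r.py
python3 -m handwheel '[[0,0,0,-0.016]]' >/dev/null; python3 r.py
python3 -m handwheel '[[0,0,0,0]]' >/dev/null; python3 r.py
```

```text
16.5 0.1015 -1.813 v6 0.13 [ 0.9  1.6 -1.3] Mz 0.037 tau6 -0.539
16.58 0.1015 -1.911 v6 -1.29 [0.8 2.  0.3] Mz -0.035 tau6 1.199
16.67 0.1016 -2.014 v6 -1.2 [0.4 0.6 0.6] Mz -0.078 tau6 0.727
16.75 0.1015 -2.115 v6 -1.2 [ 1.5  2.2 -1.9] Mz 0.076 tau6 0.865
16.83 0.1015 -2.216 v6 -1.19 [ 0.8  1.6 -0.3] Mz 0.005 tau6 0.744
16.92 0.1015 -2.213 v6 0.12 [ 1.3  1.5 -0.1] Mz 0.018 tau6 -0.567
```

```bash
python3 -m handwheel '[[0,0,0,0],[0,0,0,0],[0,0,0,0],[0,0,-0.13,0.2],[0,0,-0.13,0.2],[0,0,-0.13,0.2],[0,0,-0.13,0.2],[0,0,-0.13,0.2],[0,0,-0.13,0.2],[0,0,-0.13,0.2],[0,0,-0.13,0.2],[0,0,-0.13,0.2],[0,0,-0.13,0.2],[0,0,-0.13,0.2]]' 28; python3 r.py
python3 -m handwheel '[[0,0,0,0.1],[0,0,0,0.27],[0,0,0,0.27],[0,0,0,0.27],[0,0,0,0.27]]' >/dev/null; python3 r.py
python3 -m handwheel '[[0,0,0,0.1],[0,0,0,0.19],[0,0,0,0.19],[0,0,0,0.19],[0,0,0,0.19],[0,0,0,0.19],[0,0,0,0.19],[0,0,0,0.19],[0,0,0,0.19],[0,0,0,0.19],[0,0,0,0.19],[0,0,0,0.19]]' >/dev/null; python3 r.py
python3 - <<'E'
from h import *
s=vision.camera("scene")
x=cv2.resize(s["frame"][200:235,250:285,::-1],None,fx=16,fy=16,interpolation=0)
y=cv2.resize(cv2.imread("pics/scene0.png")[200:235,250:268],None,fx=16,fy=16,interpolation=0)[:, :]
cv2.imwrite("pics/e1.png",np.hstack([y[:, :240],x])[:560])
E
```

```text
time: 18.08
position: [0.5547, -0.1005, 0.14]
tool_rot: [0.477, 0.879, -0.0, -0.0]
ft_force: [0.1, 0.4, 0.2]
grip_width: 0.0244
grip_force: 0.0
18.08 0.14 -0.954 v6 -0.09 [0.1 0.4 0.2] Mz 0.002 tau6 0.638
18.5 0.14 -0.329 v6 1.48 [-0.1 -0.4  0.3] Mz -0.056 tau6 -0.988
19.5 0.14 0.858 v6 0.0 [-1.3 -0.  -0.2] Mz 0.007 tau6 0.05
```

View pics/e1.png

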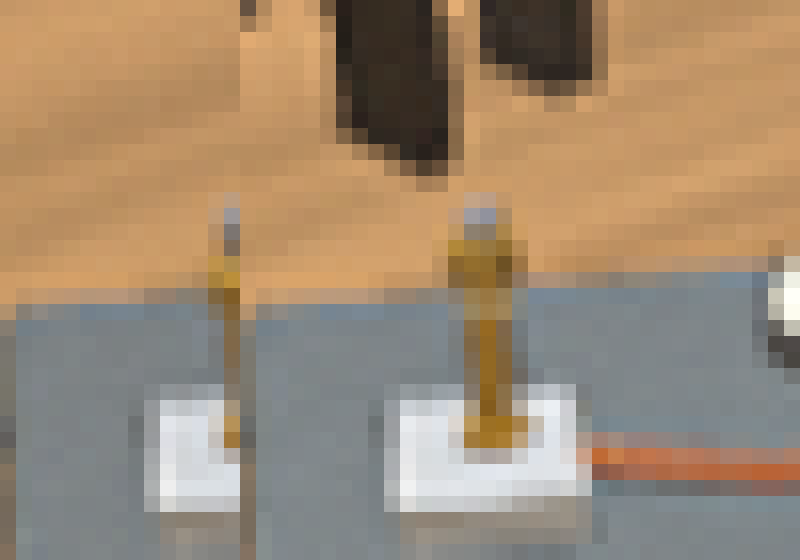

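The nut has visibly climbed: its top went from about row 216 to row 215 and the pale thread now shows below it. I'll make one more firmer stroke to be sure it is at the upper stop.

```bash
python3 -m handwheel '[[0,0,0.1,0],[0,0,0.13,0],[0,0,0.13,0],[0,0,0.13,0],[0,0,0.13,0]]' >/dev/null; python3 r.py
python3 -m handwheel '[[0,0,0,0],[0,0,0,0],[0,0,0,0],[0,0,0,0],[0,0,0,0]]' 0 40; python3 r.py
python3 -m handwheel '[[0,0,0,-0.008],[0,0,0,-0.016]]' >/dev/null; python3 r.py
python3 -m handwheel '[[0,0,0,-0.008],[0,0,0,-0.016]]' >/dev/null; python3 r.py
python3 -m handwheel '[[0,0,0,-0.008],[0,0,0,-0.016]]' >/dev/null; python3 r.py
python3 -m handwheel '[[0,0,0,-0.008],[0,0,0,-0.016]]' >/dev/null; python3 r.py
python3 -m handwheel '[[0,0,0,-0.008],[0,0,0,-0.016]]' >/dev/null; python3 r.py
python3 -m handwheel '[[0,0,0,-0.008],[0,0,0,-0.016]]' >/dev/null; python3 r.py
python3 -m handwheel '[[0,0,0,0]]' >/dev/null; python3 r.py
```

```text
19.97 0.1015 0.861 v6 0.0 [-0.1  0.1 -0.2] Mz -0.034 tau6 -0.005
time: 20.38
position: [0.5552, -0.1001, 0.1015]
tool_rot: [0.986, 0.166, 0.0, -0.0]
ft_force: [0.5, 2.0, 1.8]
grip_width: 0.01
grip_force: 40.0
20.38 0.1015 0.861 v6 -0.0 [0.5 2.  1.8] Mz -0.014 tau6 -0.009
20.55 0.1014 0.758 v6 -0.6 [-0.3  1.7  2.4] Mz -0.097 tau6 0.303
20.72 0.1014 0.659 v6 -0.59 [0.6 1.7 2. ] Mz -0.321 tau6 0.061
20.88 0.1012 0.557 v6 -0.6 [1.  1.8 0.9] Mz -0.033 tau6 0.391
21.05 0.1012 0.457 v6 -0.6 [0.4 2.4 1.7] Mz -0.043 tau6 0.352
21.22 0.1013 0.356 v6 -0.6 [0.5 1.4 1.8] Mz -0.034 tau6 0.352
21.38 0.1013 0.256 v6 -0.6 [-0.1  2.3  1.9] Mz -0.052 tau6 0.352
21.47 0.1012 0.257 v6 0.07 [0.1 1.9 2. ] Mz -0.0 tau6 -0.273
```

Torque rose to 0.32 N·m and then the pads slipped, so the nut is at its upper stop. Next comes the pin.

```bash
python3 -m handwheel '[[0,0,0,0],[0,0,0,0],[0,0,0,0],[0,0,-0.05,0],[0,0,-0.13,0],[0,0,-0.13,0],[0,0,-0.13,0],[0,0,-0.13,0]]' 28 20 >/dev/null; python3 r.py
python3 -m handwheel '[[0,0,0,0],[0,0,0,0],[0,0,0,0],[0,0,0,0],[0,0,0,0],[0,0,0.045,0],[0,0,0.045,0],[0,0,0.045,0],[0,0,0.045,0]]' 0 20
python3 m.py; python3 -c "
from h import *
st([.5549,-.1003,.12])"
```

```text
22.13 0.1396 0.258 v6 -0.0 [-0.3 -0.7  0. ] Mz -0.058 tau6 0.003
time: 22.88
position: [0.555, -0.1004, 0.1266]
tool_rot: [0.893, 0.451, -0.0, -0.0]
ft_force: [-0.4, -0.3, -0.4]
grip_width: 0.0003
grip_force: 0.0
[ 0.161 -0.029 -0.351 -0.094  0.096  0.002] [0.548 0.254 0.382 0.025 0.033 0.022]
t 23.13 p [ 0.5552 -0.1005  0.1269] q [-0.38  0.59  1.68  0.    0.87  0.26] F [ 0.15  0.17 -0.17] Ftool [0.23 0.02 0.17] M [-0.102  0.13  -0.024] w 0.0003 g 0.0 yaw 0.936
rows [-0.0002 -0.0011  0.0229]
```

```bash
for i in 1 2 3 4; do :; done
python3 -m handwheel '[[0,0,0.0015,0],[0,0,0.003,0]]' >/dev/null; python3 r.py
python3 -m handwheel '[[0,0,0.0015,0],[0,0,0.003,0]]' >/dev/null; python3 r.py
python3 -m handwheel '[[0,0,0.0015,0],[0,0,0.003,0]]' >/dev/null; python3 r.py
python3 -m handwheel '[[0,0,0.0015,0],[0,0,0.003,0]]' >/dev/null; python3 r.py
python3 -m handwheel '[[0,0,0.0015,0],[0,0,0.003,0]]' >/dev/null; python3 r.py
python3 -m handwheel '[[0,0,0.0015,0],[0,0,0.003,0]]' >/dev/null; python3 r.py
```

```text
23.3 0.1258 0.258 v6 -0.0 [ 0.4 -0.3  0.2] Mz -0.042 tau6 0.0
23.47 0.1247 0.258 v6 0.0 [-0.1  0.1  0. ] Mz -0.03 tau6 0.0
23.63 0.1237 0.258 v6 -0.0 [ 0.6 -0.2  0.3] Mz 0.003 tau6 -0.0
23.8 0.1228 0.258 v6 0.0 [-0.  -1.3 -0.7] Mz 0.002 tau6 -0.0
23.97 0.1219 0.258 v6 0.0 [-0.2  0.3  0.3] Mz 0.013 tau6 -0.0
24.13 0.121 0.258 v6 0.0 [ 0.2  0.8 -0.5] Mz -0.013 tau6 0.0
```

```bash
python3 -m handwheel '[[0,0,0.0015,0],[0,0,0.003,0]]' >/dev/null; python3 r.py
python3 -m handwheel '[[0,0,0.0015,0],[0,0,0.003,0]]' >/dev/null; python3 r.py
python3 -m handwheel '[[0,0,0.0015,0],[0,0,0.003,0]]' >/dev/null; python3 r.py
python3 -m handwheel '[[0,0,0.0015,0],[0,0,0.003,0]]' >/dev/null; python3 r.py
```

```text
24.3 0.1201 0.258 v6 -0.0 [ 0.3  0.3 -0.3] Mz 0.024 tau6 -0.0
24.47 0.1192 0.258 v6 -0.0 [-0.  -0.8 -0.3] Mz 0.043 tau6 -0.0
24.63 0.1185 0.258 v6 0.0 [-0.4  1.3  1.3] Mz -0.006 tau6 0.0
24.8 0.1177 0.258 v6 0.0 [-1.2 -0.3  3.8] Mz 0.008 tau6 0.0
```

```bash
python3 -m handwheel '[[0,0,0.0015,0],[0,0,0.003,0]]' >/dev/null; python3 r.py
python3 -m handwheel '[[0,0,0.0015,0],[0,0,0.003,0]]' >/dev/null; python3 r.py
python3 -m handwheel '[[0,0,0.0015,0],[0,0,0.003,0]]' >/dev/null; python3 r.py
```

```text
24.97 0.1168 0.258 v6 -0.0 [-1.7  0.6  3.5] Mz -0.002 tau6 0.0
25.13 0.1159 0.258 v6 0.0 [-0.4  0.3  4.6] Mz -0.028 tau6 0.0
25.3 0.1151 0.258 v6 0.0 [-1.7  1.1  5.9] Mz 0.012 tau6 0.0
```

```bash
python3 -m handwheel '[[0,0,0.001,0],[0,0,0.002,0]]' >/dev/null; python3 r.py
python3 -m handwheel '[[0,0,0.001,0],[0,0,0.001,0]]' >/dev/null; python3 r.py
python3 -m handwheel '[[0,0,0.001,0],[0,0,0.001,0]]' >/dev/null; python3 r.py
```

```text
25.47 0.1146 0.258 v6 0.0 [-2.3 -0.1  6.5] Mz -0.016 tau6 0.0
25.63 0.1143 0.258 v6 0.0 [-1.9  0.7  5.8] Mz 0.022 tau6 0.0
25.8 0.1141 0.258 v6 0.0 [-1.3  0.2  7.5] Mz -0.026 tau6 0.0
```

```bash
python3 -m handwheel '[[0,0,0.001,0],[0,0,0.001,0]]' >/dev/null; python3 r.py
python3 -m handwheel '[[0,0,0.001,0],[0,0,0.001,0]]' >/dev/null; python3 r.py; python3 m.py; python3 r.py
```

```text
25.97 0.1138 0.258 v6 -0.0 [-0.8  0.4  6.3] Mz 0.076 tau6 0.0
26.13 0.1136 0.258 v6 0.0 [-2.2  0.3  7.2] Mz -0.006 tau6 0.0
[-1.736  0.414  7.671  0.029  0.425 -0.023] [0.287 0.38  0.567 0.025 0.039 0.033]
26.38 0.1137 0.258 v6 -0.0 [-1.4  0.4  8. ] Mz -0.014 tau6 0.0
```

```bash
python3 -m handwheel '[[0,0,0.0007,0],[0,0,0.0007,0]]' >/dev/null; python3 m.py; python3 r.py
```

```text
[-2.214e+00  5.520e-01  9.022e+00  2.300e-02  4.680e-01 -3.000e-03] [0.288 0.558 0.532 0.035 0.046 0.031]
26.8 0.1136 0.258 v6 -0.0 [-2.2  0.3  9.5] Mz -0.028 tau6 0.0
```

At the hard stop with about 9 N. I'll hold here, then retreat.

```bash
python3 -m handwheel '[[0,0,0,0],[0,0,0,0],[0,0,0,0],[0,0,0,0],[0,0,0,0],[0,0,0,0],[0,0,0,0],[0,0,0,0],[0,0,0,0],[0,0,0,0],[0,0,0,0],[0,0,0,0],[0,0,0,0],[0,0,0,0],[0,0,0,0],[0,0,0,0],[0,0,0,0],[0,0,0,0]]'; python3 r.py
python3 -m handwheel '[[0,0,-0.005,0],[0,0,-0.01,0],[0,0,-0.015,0],[0,0,-0.02,0],[0,0,-0.03,0],[0,0,-0.05,0],[0,0,-0.1,0],[0,0,-0.2,0],[0,0,-0.25,0],[0,0,-0.25,0],[0,0,-0.25,0],[0,0,-0.25,0]]'
python3 - <<'E'
from h import *
st(); s=vision.camera("scene")
cv2.imwrite("pics/f1.png",cv2.resize(s["frame"][195:245,235:300,::-1],None,fx=10,fy=10,interpolation=0))
E
```

```text
time: 28.3
position: [0.555, -0.1004, 0.1136]
tool_rot: [0.893, 0.451, 0.0, 0.0]
ft_force: [-1.0, -0.1, 9.5]
grip_width: 0.0006
grip_force: 4.5
28.3 0.1136 0.258 v6 0.0 [-1.  -0.1  9.5] Mz -0.018 tau6 0.0
time: 29.3
position: [0.5542, -0.1001, 0.1869]
tool_rot: [0.893, 0.451, -0.001, -0.001]
ft_force: [-0.5, 0.3, -0.0]
grip_width: 0.0006
grip_force: 0.0
t 29.30 p [ 0.5542 -0.1001  0.1869] q [-0.38  0.5   1.63 -0.    1.01  0.26] F [-0.46  0.3  -0.04] Ftool [-0.03 -0.54  0.04] M [-0.061  0.085  0.006] w 0.0006 g 0.0 yaw 0.936
```

View pics/f1.png

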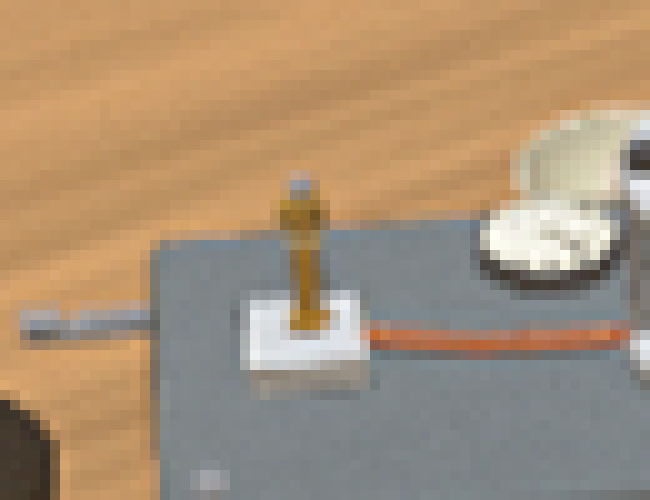

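The pin has sprung back (button at about row 213, col 264.5), the nut is still up (about row 216), and the arm is clear of everything.

```bash
python3 -c "
from rig import job
print(job.hand_in())"
```

```text
the job is handed in; nothing more can be done
None
```

Job handed in: I unscrewed the lock nut to its upper stop in several strokes, pressed the pin to its hard stop at about 9.5 N, held it for about 2 s and let it spring back, all in about 29 s; no bystander was knowingly touched, but I didn't re-check them at the end.

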